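Lock the label printer's head and feed a label

TASK

A fresh roll has just been threaded through the label printer next to the counting scale. With a fingertip, push the printer's blue print-head lever from the front towards the back of the printer, past centre, until it snaps over and locks the head down; then press the green feed button on top of the printer fully down and let it come up again. Do not press the grey button beside it, and do not pick up or shift any of the loose things on the counter.

Things in the scene. Friction and masses are not known exactly. Their poses are not given: they have to be found in the camera images.
- printer: Label printer, 322 (x) by 270 (y) by 190 mm high, fixed. Origin: centre of its underside; x from its front to its back, y to its left, z up. Left (y 15 to 135): closed housing, key panel on top in front, folded roll cover behind (x > -76, top z = 204). Right: open mechanism, white roll behind (x 10 to 120, top z = 168), print unit in front, side plate (y -121 to -127, top z = 152).
- head_lever (a joint): Blue print-head lever, a toggle with over-centre spring, in rad: 0 = open, leaning 29 degrees to the printer's front; 0.5 = upright, the centre; 1.0 = locked, leaning 29 degrees to the back. About 4 N across its tip starts it, less towards the centre; past it, it runs on by itself. Axis along the printer's y, at x -105, y -103, z 135 mm of it. The black print head (below z = 130) comes down with it.
- lever_tip (a point): Middle of the free end of the blue lever, 70 mm from its axis; moves with the lever. Open, it lies 34 mm in front of the axis and 61 mm above it (196 mm above the counter). The lever's blade is 7 mm thick and ends in a flat paddle 28 mm wide (along the printer's y), 26 mm long, 10 mm thick.
- feed_button (a joint): Travel of the green round feed button in m: 0 = up, 0.004 = fully down. It springs back; fully down takes 5 N.
- feed_button_top (a point): Centre of the top face of the green feed button, 20 mm diameter, pressed straight down; it stands 6 mm proud of the printer's top, 197 mm above the counter, at the outer (left) end of the key panel.
- pause_button (a joint): Travel of the grey pause button in m: 0 = up, 0.004 = fully down. Not to be pressed.
- pause_button_top (a point): Centre of the top face of the grey pause button, same size as the feed button, 48 mm to the right of it (towards the printer's -y).
- scale: Counting scale, 315 by 330 by 104 mm, teal-grey with steel weighing pan; fixed. Origin: centre of its underside, x to its back.
- salami: Loose salami in a vacuum pack, 285 by 88 by 54 mm, lying across the scale's pan. Origin: centre of its underside.
- cup: Loose dark paper cup, 80 mm wide at the rim, 105 mm high, standing in front of the printer. Origin: centre of its underside.
- spare_roll: Loose spare roll of labels standing on end on the counter in front of the scale, 100 mm diameter, 104 mm high. Origin: centre of its underside.
- can: Loose blue drink can, 52 mm diameter, 134 mm high, in front of the scale. Origin: centre of its underside.
- cutter: Loose yellow cutter knife, 135 by 20 by 14 mm, lying on the printer's folded roll cover. Origin: centre of its underside.

How it is judged:
By the outcome, as a careful person would: the job done as asked, in the order asked, and still so for the second after the job is handed in, with the robot touching nothing.
It also fails if it takes over 48 s, if anything falls off the work surface, if the arm or the gripper's body presses on something with over 40 N, if the wrist force passes 120 N, or if a joint passes its speed limit or range.

ROBOT

A 7-joint arm with a two-finger parallel gripper is mounted at the origin on the work surface. World frame = base frame: x ahead of the robot, y to its left, z up, the work surface at z = 0. Lengths are in m, angles in rad, forces in N, time in s.
With the tool pointing down it reaches from about 0.4 to 0.85 m from the base axis. Payload 4.5 kg.
Tool frame: the origin (TCP) lies on the centre line of the jaws, within the pads' length; the fingertips stand r.tip_extent ahead of it and the grasp point (between the pads) is the TCP (r.tip_extent is the distance from the TCP to the fingertips, in m); z points along the fingers, y is the line along which they close (so a half turn about z gives the same grasp; the last joint's range is limited). The gripper opens to 88 mm and grips with 3 to 60 N. Pads are 18 mm wide; open, the fingers measure 123 mm over their backs; the gripper's body (75 mm by 187 mm) begins 45 mm behind the grasp point.
Start: joints at [-1.305, 0.689, -0.195, 1.565, 0.157, 0.902, -0.215], TCP at [0.144, 0.608, 0.258] pointing down, gripper open.
Joint ranges: [-3.01, 3.01], [-0.46, 2.08], [-1.47, 1.51], [0.13, 2.56], [-1, 4.14], [0.04, 2.09], [-2.66, 2.66]. Speed limits (rad/s): [2.57, 2.57, 3.14, 3.14, 3.14, 3.14, 3.14].

INTERFACE

Orientations are given as a unit quaternion [x, y, z, w].
In Python, from plant import sensors, vision, finish_job, r gives the robot as it stands. The module is installed in compiled form; this text tells all that it offers.
- The arm moves only by the tool step_arm, never from a script. Its argument "steps" is a list of rows, each a list of 2 entries, a list of its own where there are three numbers: the shift along the tool's x, y, z in cm, then the turn, a rotation vector about the tool's x, y, z in degrees. A call has 1 to 12 rows; each row shifts and turns the commanded pose from where the row before left it, along the tool's axes as they then stand; what a row does not reach is not made up. A row lasts 1/8 s, in which the tool goes at most 62.5 mm and 10.7 degrees, less where a joint would pass 70% of its speed; a pose out of reach is approached as far as the arm can. A call with a gripper value outside its range is refused whole. "claw" is the opening, from -1 (shut) to 1 (fully open), set as the call begins (left out, the last holds). The fingers move at their own pace and stop on an object; "grip_force" is the grip in N (left out, the last holds). Time passes only in rows, so rows that do not move let the fingers close. It gives the time, the measured TCP pose, the force, the opening and the grip force at its end, in the units of the state.
- sensors.get_state(): the state, without advancing time (a new reading comes with each control period).
- vision.snapshot(name): name is "scene" or "side" or "wrist"; returns a dict with "img" (420x560x3 uint8, red, green, blue), "fx", "fy", "cx", "cy" (pixels), "position" and "rotation" of the camera in the world. Camera axes: x right, y down, z forward; pixel columns grow to the right and rows downward; lengths in m; the calibration is good to about 2 mm. A picture is of the moment at which its call begins. There is no depth.
- finish_job(): hands the job in; it is judged then, once.
The state is a dict: "clock": time; "q": joint angles; "qd": joint speeds; "joint_torque": joint torques, N m; "tool_pos": TCP position; "eef_rot": TCP orientation; "contact_force": force on the tool from outside, world axes, zero at the start; "moment": the same for the moment, N m; "opening": opening from 0.0 (shut) to 1.0 (fully open); "finger_force": force on a finger pad.
Only numpy, scipy, OpenCV 4.12 (cv2) and the standard library are available. Lean on these libraries where they do the work, as an engineer would, in place of code of your own. Each camera call takes 0.05 s, during which the arm holds its last target. There are 200 camera calls.

## Working session

There is one attempt and no reset: what is moved stays moved. The work goes in short steps, Python scripts to look and compute and a tool call to move; the robot and the scene stay as the last step left them, time stands still between calls to the robot, and variables do not carry over. Pictures are saved under pics/ and viewed, at most 10 in all, crops included, and the job is handed in when it is done.

Besides the shell and the picture viewer there is one more tool, called after "Emit:" as name([rows], argument=value, ...), one row to a line, values as JSON. step_arm: Moves the arm, as the interface text tells. Its arguments: {"type":"object","properties":{"steps":{"type":"array"},"claw":{"type":"number"},"grip_force":{"type":"number"}},"required":["steps"]}

```bash
mkdir -p pics
cat > h.py <<'E'
import numpy as np, cv2
from plant import sensors, vision, finish_job, r
def snap(n,f):
    s=vision.snapshot(n); cv2.imwrite(f'pics/{f}.png',s['img'][...,::-1]); np.save(f'{f}.npy',s,allow_pickle=True); return s
def load(f): return np.load(f'{f}.npy',allow_pickle=True).item()
def ray(s,u,v):
    d=np.array(s['rotation'])@np.array([(u-s['cx'])/s['fx'],(v-s['cy'])/s['fy'],1]); return np.array(s['position']),d
def plane(s,u,v,z):
    p,d=ray(s,u,v); return p+d*(z-p[2])/d[2]
def tri(a,b):
    A=0;B=0
    for p,d in (a,b):
        d=d/np.linalg.norm(d);M=np.eye(3)-np.outer(d,d);A=A+M;B=B+M@p
    return np.linalg.solve(A,B)
E
python3 - <<'E'
from h import *
for n in ("scene","side"):
    s=snap(n,n+"0"); print(n,s['position'],np.array(s['rotation']).round(2).tolist(),s['fx'])
st=sensors.get_state();print(st['tool_pos'],st['eef_rot'],r.tip_extent,st['clock'])
E
```

```text
scene [0.87530471 0.402211   0.96771221] [0.33, 0.9, -0.28, -0.11] 442.5184816305057
side [0.30041347 0.56899782 0.89912468] [-0.16, 0.93, -0.34, 0.07] 383.5821207111948
[0.14349877 0.6077247  0.25699135] [ 1.15582707e-01  9.93297490e-01 -8.56547093e-04 -3.09669461e-05] 0.019 0.1
```

```bash
sed -i "s/^from plant/from scipy.spatial.transform import Rotation as Ro\nfrom plant/; s/np.array(s\['rotation'\])@/Ro.from_quat(s['rotation']).as_matrix()@/" h.py; sed -n 1,12p h.py
```

```text
import numpy as np, cv2
from scipy.spatial.transform import Rotation as Ro
from plant import sensors, vision, finish_job, r
def snap(n,f):
    s=vision.snapshot(n); cv2.imwrite(f'pics/{f}.png',s['img'][...,::-1]); np.save(f'{f}.npy',s,allow_pickle=True); return s
def load(f): return np.load(f'{f}.npy',allow_pickle=True).item()
def ray(s,u,v):
    d=Ro.from_quat(s['rotation']).as_matrix()@np.array([(u-s['cx'])/s['fx'],(v-s['cy'])/s['fy'],1]); return np.array(s['position']),d
def plane(s,u,v,z):
    p,d=ray(s,u,v); return p+d*(z-p[2])/d[2]
def tri(a,b):
    A=0;B=0
```

View pics/scene0.png

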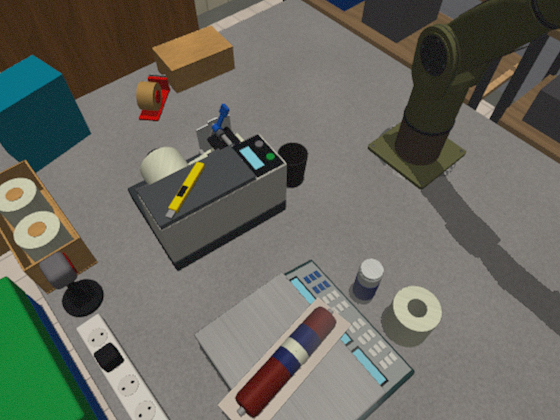

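View pics/side0.png

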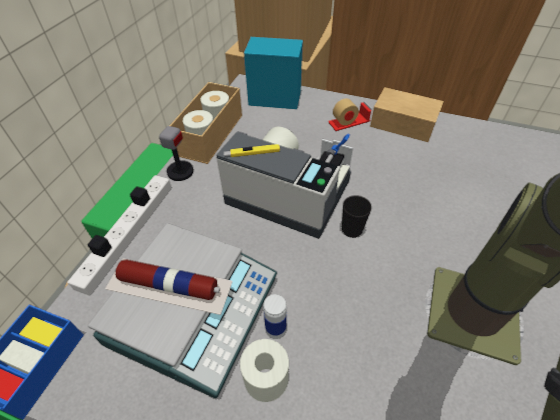

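Scene view: printer in the middle, green button at about (270,156), grey at (259,144), blue lever about (222,110). Side view: green (321,182), lever (341,145). I'll refine these with colour masks.

Run:
```python
from h import *
def cen(s,mask,box):
    u0,v0,u1,v1=box; m=np.zeros_like(mask);m[v0:v1,u0:u1]=mask[v0:v1,u0:u1]
    v,u=np.nonzero(m); return u,v
S={n:load(n+"0") for n in("scene","side")}
G={};L={}
for n,gb,lb in(("scene",(260,148,282,166),(205,95,240,140)),("side",(312,174,332,192),(325,128,358,165))):
    s=S[n];h=cv2.cvtColor(s['img'],cv2.COLOR_RGB2HSV);H,Sa,V=[h[...,i].astype(int) for i in range(3)]
    u,v=cen(s,(H>45)&(H<85)&(Sa>120)&(V>60),gb);G[n]=(u.mean(),v.mean());print(n,'green',len(u),G[n])
    u,v=cen(s,(H>100)&(H<130)&(Sa>120)&(V>60),lb);print('lever',len(u),u.min(),u.max(),v.min(),v.max())
    i=np.argsort(v)[:60];L[n]=(u[i].mean(),v[i].mean());print(L[n], 'top', [(int(a),int(b)) for a,b in zip(u[i][:3],v[i][:3])])
    print('green@.195',plane(s,*G[n],.195))
print('G',tri(*[ray(S[n],*G[n]) for n in S])); print('L',tri(*[ray(S[n],*L[n]) for n in S]))
big=[cv2.resize(S["scene"]['img'][90:190,190:300],None,fx=5,fy=5,interpolation=3)]
cv2.imwrite('pics/c1.png',big[0][...,::-1])
```

```text
scene green 53 (np.float64(269.8490566037736), np.float64(156.0))
lever 179 212 228 104 132
(np.float64(223.71666666666667), np.float64(108.53333333333333)) top [(222, 104), (223, 104), (224, 104)]
green@.195 [ 0.44616073 -0.12584342  0.195     ]
side green 49 (np.float64(320.46938775510205), np.float64(181.18367346938774))
lever 90 332 348 134 154
(np.float64(342.1), np.float64(140.88333333333333)) top [(347, 134), (348, 134), (346, 135)]
green@.195 [ 0.4473504  -0.12530865  0.195     ]
G [ 0.44704952 -0.12461911  0.19618816]
L [ 0.43460734 -0.31789107  0.18981742]
```

View pics/c1.png

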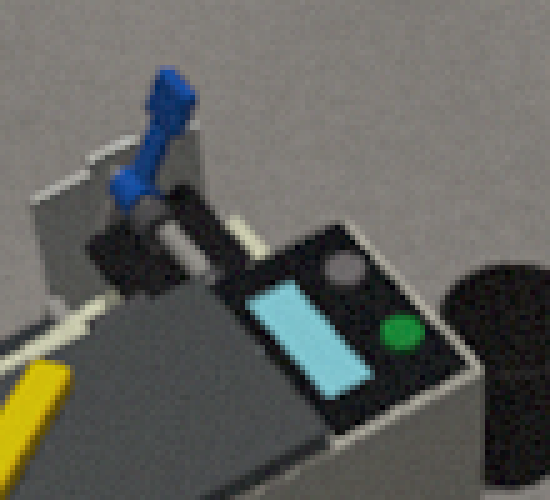

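Run:
```python
from h import *
s=load("scene0")
c=lambda u,v:(190+(u)/5-.4,90+(v)/5-.4)
g=plane(s,*c(403,332),.197);p=plane(s,*c(345,267),.197)
print('g',g,'p',p,np.linalg.norm(g-p),np.degrees(np.arctan2(*(g-p)[1::-1])))
a=plane(s,285,210,0);b=plane(s,179,265,0);print('edge',a,b,np.linalg.norm(a-b),np.degrees(np.arctan2(*(b-a)[1::-1])))
a=plane(s,*c(483,368),.191);b=plane(s,*c(345,222),.191);print('frontedge',a,b,np.linalg.norm(a-b),np.degrees(np.arctan2(*(a-b)[1::-1])))
print('levertip',plane(s,*c(172,90),.19),'axis',plane(s,*c(130,188),.135))
# cup rim
print('cup',plane(s,292,150,.105))
```

```text
g [ 0.44665532 -0.12395364  0.197     ] p [ 0.44147414 -0.17267048  0.197     ] 0.04899158341163467 83.92923797084242
edge [ 0.42876905 -0.08789173  0.        ] [ 0.73208805 -0.13285469  0.        ] 0.30663347310440364 -8.431923638397755
frontedge [ 0.42936921 -0.08754522  0.191     ] [ 0.41958664 -0.19992583  0.191     ] 0.11280558374474282 85.02502306924838
levertip [ 0.42785145 -0.32845485  0.19      ] axis [ 0.45699184 -0.33489153  0.135     ]
cup [ 0.33889705 -0.16586017  0.105     ]
```

Emit:
step_arm([
  [[0,0,-1],[0,0,-6.8]],
  [[-3.4,-3.2,-0.7],[0,0,0]],
  [[-3.4,-3.2,-0.7],[0,0,0]],
  [[-3.4,-3.2,-0.7],[0,0,0]],
  [[-3.4,-3.2,-0.7],[0,0,0]],
  [[-3.4,-3.2,-0.7],[0,0,0]],
  [[-3.4,-3.2,-0.7],[0,0,0]],
  [[-3.4,-3.2,-0.7],[0,0,0]],
  [[-3.4,-3.2,-0.7],[0,0,0]],
  [[-3.4,-3.2,-0.7],[0,0,0]],
  [[-3.4,-3.2,-0.7],[0,0,0]],
  [[0,0,0],[0,0,0]],
], claw=-1)

```text
clock: 1.6
tool_pos: [0.4479, 0.2481, 0.3377]
eef_rot: [0.061, 0.998, -0.001, 0.001]
contact_force: [0.3, 0.7, -0.0]
opening: 0.0
finger_force: 0.0
```

Emit:
step_arm([
  [[0.1,-4.8,0],[0,0,0]],
  [[0.1,-4.8,0],[0,0,0]],
  [[0.1,-4.8,0],[0,0,0]],
  [[0.1,-4.8,0],[0,0,0]],
  [[0.1,-4.8,0],[0,0,0]],
  [[0.1,-4.8,0],[0,0,0]],
  [[0.1,-4.8,0],[0,0,0]],
  [[0.1,-4.8,0],[0,0,0]],
  [[0.1,-4.8,0],[0,0,0]],
  [[0.1,-4.8,0],[0,0,0]],
  [[0.1,-4.8,0],[0,0,0]],
  [[0.1,-4.8,0],[0,0,0]],
])

```text
clock: 3.1
tool_pos: [0.3687, -0.3191, 0.3374]
eef_rot: [0.055, 0.998, 0.001, 0.0]
contact_force: [0.7, -0.4, -0.6]
opening: 0.005
finger_force: 0.0
```

Run:
```python
from h import *
s=snap("wrist","w1"); print(sensors.get_state()['tool_pos'],s['position'])
```

```text
[ 0.36659253 -0.32654636  0.33733376] [ 0.2859908  -0.31095625  0.46568119]
```

View pics/w1.png

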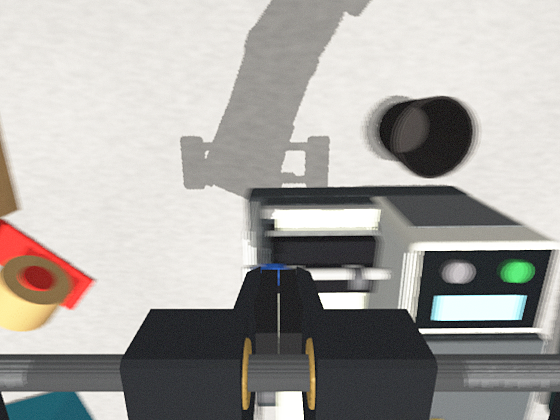

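The wrist view shows the blue paddle at (272,267), almost in line with the closed fingers (u 280), so about 4 mm to the right of the tool. Green button is at (517,271). Descend in front of the lever.

Emit:
step_arm([
  [[0,-0.4,3],[0,0,0]],
  [[0,0,4],[0,0,0]],
  [[0,0,4],[0,0,0]],
  [[0,0,2.5],[0,0,0]],
  [[0,0,0.9],[0,0,0]],
  [[0,0,0],[0,0,0]],
  [[0,0,0],[0,0,0]],
])

```text
clock: 4.03
tool_pos: [0.3686, -0.3231, 0.1946]
eef_rot: [0.056, 0.998, -0.0, 0.001]
contact_force: [0.1, -0.1, -0.4]
opening: 0.004
finger_force: 0.0
```

Run:
```python
from h import *
s=snap("wrist","w2"); print(sensors.get_state()['tool_pos'],s['position'])
t=snap("scene","s2")
a=s['img'][150:420,140:];b=cv2.resize(t['img'][70:170,180:310],None,fx=4,fy=4)
cv2.imwrite('pics/c2.png',np.vstack([cv2.copyMakeBorder(a,0,0,0,100,0),b])[:600,:,::-1] if 0 else b[...,::-1])
h=cv2.cvtColor(s['img'],cv2.COLOR_RGB2HSV)
for n,lo,hi in(('g',45,85),('b',100,130)):
    m=cv2.inRange(h,(lo,120,60),(hi,255,255));k,_,st,c=cv2.connectedComponentsWithStats(m)
    for i in range(1,k):
        if st[i,4]>60: print(n,st[i],c[i],plane(s,*c[i],.197 if n=='g' else .19))
```

```text
[ 0.36855454 -0.32320198  0.19464788] [ 0.28573489 -0.31454075  0.32272047]
b [ 253  391   51   29 1319] [278.78392722 406.14708112] [ 0.42414639 -0.32996012  0.19      ]
```

View pics/c2.png

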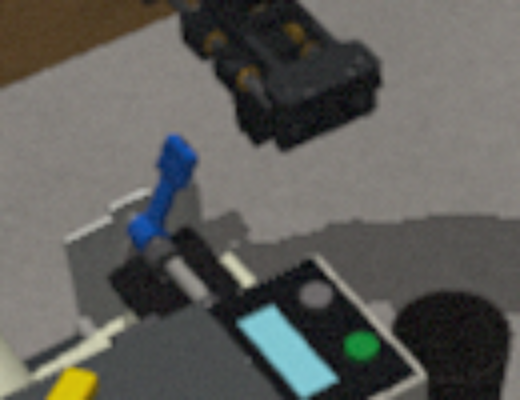

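View pics/w2.png

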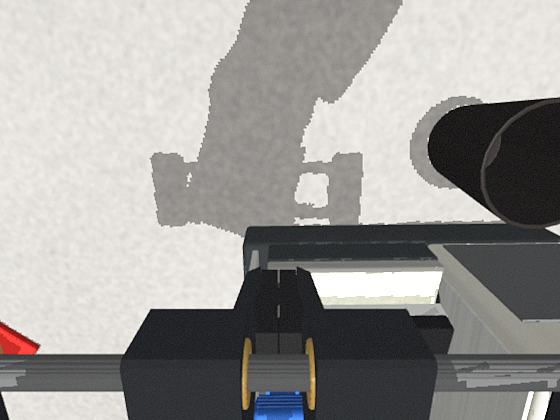

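Lever centred behind the fingers (paddle u 279, finger line 279). Push.

Emit:
step_arm([
  [[-1.7,0,0],[0,0,0]],
  [[-1.5,0,0],[0,0,0]],
  [[-0.5,0,0],[0,0,0]],
  [[-0.5,0,0],[0,0,0]],
  [[-0.5,0,0],[0,0,0]],
  [[-0.5,0,0],[0,0,0]],
  [[-0.5,0,0],[0,0,0]],
  [[-0.5,0,0],[0,0,0]],
  [[0,0,0],[0,0,0]],
])

```text
clock: 5.25
tool_pos: [0.4285, -0.33, 0.1936]
eef_rot: [0.057, 0.998, 0.0, -0.001]
contact_force: [-3.1, -0.8, 2.9]
opening: 0.005
finger_force: 1.7
```

Emit:
step_arm([
  [[-0.5,0,0],[0,0,0]],
  [[-0.5,0,0],[0,0,0]],
  [[-0.5,0,0],[0,0,0]],
  [[-0.5,0,0],[0,0,0]],
  [[-0.5,0,0],[0,0,0]],
  [[-0.5,0,0],[0,0,0]],
  [[-0.5,0,0],[0,0,0]],
  [[0,0,0],[0,0,0]],
])

```text
clock: 6.25
tool_pos: [0.4644, -0.3339, 0.1936]
eef_rot: [0.056, 0.998, 0.0, -0.0]
contact_force: [0.2, -0.1, -1.0]
opening: 0.007
finger_force: 0.0
```

Run:
```python
from h import *
t=snap("scene","s3")
cv2.imwrite('pics/c3.png',cv2.resize(t['img'][60:170,170:310],None,fx=4,fy=4)[...,::-1])
```

```text
(no output)
```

View pics/c3.png

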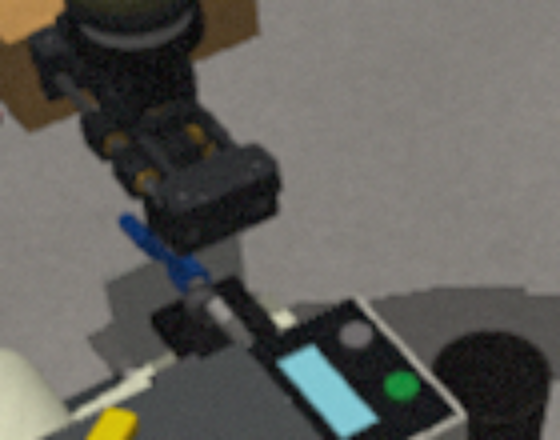

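The lever now leans to the back and the force is zero, so it has snapped over. Back off, lift, and move towards the button.

Emit:
step_arm([
  [[2,0,0],[0,0,0]],
  [[2.1,0,0],[0,0,0]],
  [[0,0,-4],[0,0,0]],
  [[0,0,-4.5],[0,0,0]],
  [[0,4,-3],[0,0,0]],
  [[0,4,0],[0,0,0]],
  [[0,0,0],[0,0,0]],
  [[0,0,0],[0,0,0]],
  [[0,0,0],[0,0,0]],
])

```text
clock: 7.42
tool_pos: [0.4321, -0.2511, 0.3084]
eef_rot: [0.058, 0.998, -0.0, -0.0]
contact_force: [-0.1, 0.5, 0.6]
opening: 0.006
finger_force: 0.0
```

Run:
```python
from h import *
s=snap("wrist","w4"); st=sensors.get_state(); p=np.array(st['tool_pos'])
h=cv2.cvtColor(s['img'],cv2.COLOR_RGB2HSV)
m=cv2.inRange(h,(45,120,60),(85,255,255));k,_,q,c=cv2.connectedComponentsWithStats(m)
R=Ro.from_quat(st['eef_rot'])
for i in range(1,k):
    if q[i,4]>60:
        g=plane(s,*c[i],.197);print(q[i],c[i],g,'delta tool cm',100*R.inv().apply(g-p))
t=snap("scene","s4")
```

```text
[442 204  32  30 724] [457.87983425 218.1878453 ] [ 0.44680042 -0.12836441  0.197     ] delta tool cm [-0.05014803 12.35664279 11.1325776 ]
```

Emit:
step_arm([
  [[0,4,0],[0,0,0]],
  [[0,4,0],[0,0,0]],
  [[0,3,0],[0,0,0]],
  [[0,1.4,0],[0,0,0]],
  [[0,0,3],[0,0,0]],
  [[0,0,3],[0,0,0]],
  [[0,0,1.7],[0,0,0]],
  [[0,0,0],[0,0,0]],
  [[0,0,0],[0,0,0]],
])

```text
clock: 8.65
tool_pos: [0.447, -0.1273, 0.2322]
eef_rot: [0.057, 0.998, -0.0, 0.0]
contact_force: [0.6, -0.1, -0.0]
opening: 0.006
finger_force: 0.0
```

Run:
```python
from h import *
t=snap("scene","s5");w=snap("side","d5")
a=cv2.resize(t['img'][90:190,200:310],None,fx=4,fy=4);b=cv2.resize(w['img'][110:210,290:380],None,fx=4,fy=4)
cv2.imwrite('pics/c5.png',np.hstack([a,b])[:,:800,::-1])
```

```text
(no output)
```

View pics/c5.png

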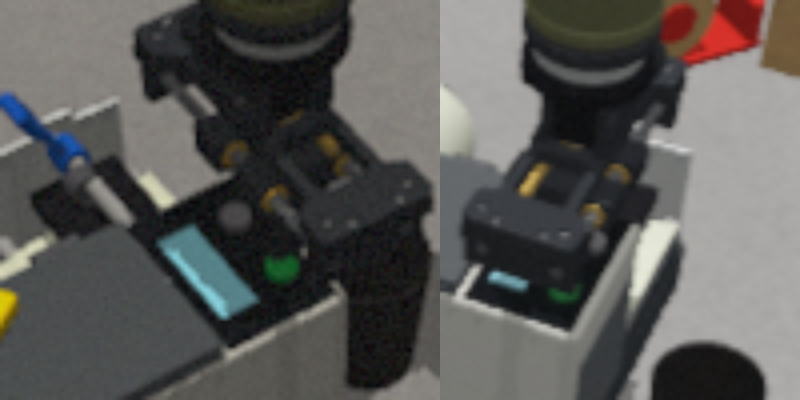

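The fingers are over the green button and clear of the grey one, and the lever is still locked. Press slowly.

Emit:
step_arm([
  [[0,0.1,0.7],[0,0,0]],
  [[0,0.1,0.7],[0,0,0]],
  [[0,0,0.1],[0,0,0]],
  [[0,0,0.1],[0,0,0]],
  [[0,0,0.1],[0,0,0]],
  [[0,0,0],[0,0,0]],
])

```text
clock: 9.5
tool_pos: [0.4466, -0.1243, 0.2147]
eef_rot: [0.056, 0.998, 0.0, -0.0]
contact_force: [-0.7, 1.8, 4.3]
opening: 0.007
finger_force: 1.7
```

Emit:
step_arm([
  [[0,0,0.1],[0,0,0]],
  [[0,0,0.1],[0,0,0]],
  [[0,0,0.1],[0,0,0]],
  [[0,0,0],[0,0,0]],
])

```text
clock: 10.0
tool_pos: [0.4466, -0.1243, 0.2124]
eef_rot: [0.056, 0.998, 0.0, 0.0]
contact_force: [-3.4, 2.8, 12.1]
opening: 0.003
finger_force: 6.3
```

Emit:
step_arm([
  [[0,0,0.1],[0,0,0]],
  [[0,0,0],[0,0,0]],
])

```text
clock: 10.25
tool_pos: [0.4466, -0.1243, 0.2122]
eef_rot: [0.056, 0.998, -0.0, 0.0]
contact_force: [-5.9, 4.3, 21.8]
opening: 0.003
finger_force: 11.3
```

The force went from 12 to 22 N while the tool moved only 0.2 mm, so the button is on its stop. Release.

Emit:
step_arm([
  [[0,0,-0.5],[0,0,0]],
  [[0,0,-1],[0,0,0]],
  [[0,0,-3],[0,0,0]],
  [[0,0,-4],[0,0,0]],
  [[0,4,-3],[0,0,0]],
  [[0,4,0],[0,0,0]],
  [[0,4,0],[0,0,0]],
  [[0,4,0],[0,0,0]],
  [[0,0,0],[0,0,0]],
  [[0,0,0],[0,0,0]],
])

```text
clock: 11.5
tool_pos: [0.4649, 0.0333, 0.3257]
eef_rot: [0.057, 0.998, -0.0, 0.0]
contact_force: [0.1, 0.6, 0.3]
opening: 0.003
finger_force: 0.0
```

Run:
```python
from h import *
t=snap("scene","s6"); print(sensors.get_state()['contact_force'])
```

```text
[-1.04911471 -0.56302558  0.26974606]
```

View pics/s6.png

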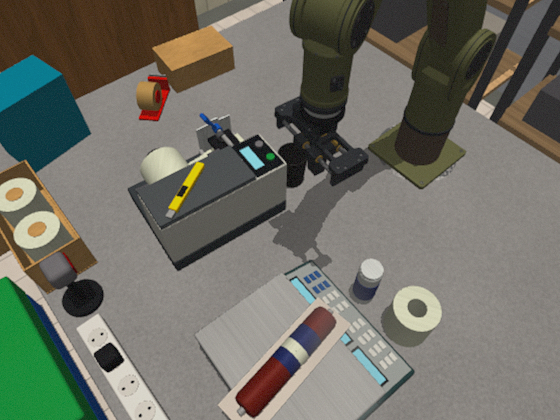

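The lever leans back at (210,123), the green button is up at (270,156), and the loose things haven't moved.

```bash
python3 -c "
from h import *
print(finish_job())"
```

```text
the job is handed in; nothing more can be done
None
```

The print-head lever is snapped over and locked to the back, the green feed button was pressed to its stop and came back up, the grey button and the loose things were left alone, and the job is handed in at about 11.5 s; no verdict was returned.

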